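Set the telephone's keys for its line test

ROBOT

A 6-joint arm with a two-finger parallel gripper is mounted at the origin on the work surface. World frame = base frame: x ahead of the robot, y to its left, z up, the work surface at z = 0. Lengths are in m, angles in degrees, forces in N, time in s.
With the tool pointing down it reaches from about 0.3 to 0.75 m from the base axis. Payload 8.5 kg.
Tool frame: the origin (TCP) lies midway between the tips of the shut fingers; the grasp point (between the pads) lies 19 mm behind it; z points along the fingers, y is the direction in which the jaws open and shut (so a half turn about z gives the same grasp; the last joint's range is limited). The gripper opens to 85 mm and grips with 20 to 120 N. Pads are 22 mm wide; open, the fingers measure 114 mm over their backs; the gripper's body (76 mm by 85 mm) begins 54 mm behind the grasp point. The pads swing forward as they close: fully open they stand 13 mm farther back than shut.
Start: joints at [-76.221, 21.807, 74.336, -0, 83.858, -12.336], TCP at [0.242, -0.494, 0.231] pointing down, gripper open.
Joint ranges: [-178.18, 178.18], [-50.72, 133.34], [12.68, 142.11], [-81.47, 261.47], [9.98, 163.14], [-165.26, 165.26]. Speed limits (degrees/s): [136.94, 136.94, 180, 180, 180, 180].

INTERFACE

Orientations are given as a 3x3 rotation matrix whose columns are the frame's x, y, z axes.
In Python, from rig import status, eyes, env gives the robot as it stands. The module is installed in compiled form; this text tells all that it offers.
- The arm moves only by the tool play_rows, never from a script. Its argument "targets" is text: rows parted by semicolons, each of 5 numbers parted by spaces: the shift along the tool's x, y, z in m, then the turn about the tool's z in rad, then the closure, from 0 (fully open) to 1 (shut). A call has 1 to 5 rows; each row is the pose to reach, as a shift and turn from the pose commanded when the call began, along the tool's axes at that moment; what a row does not reach only later rows make up. A row lasts 1/10 s, in which the tool goes at most 50 mm and 8.59 degrees, less where a joint would pass 70% of its speed; a pose out of reach is approached as far as the arm can. A call with a gripper value outside its range is refused whole. The fingers move at their own pace and stop on an object; "force" is the grip in N (left out, the last holds). Time passes only in rows, so rows that repeat a pose let the fingers close. It gives the time, the measured TCP pose, the force and the opening at its end, in the units of the state.
- status.observe(): the state, without advancing time (a new reading comes with each control period).
- eyes.get_image(name): name is "side" or "top"; returns a dict with "pixels" (400x640x3 uint8, red, green, blue), "range_z" (400x640 float32, m along the optical axis (not along the pixel's ray), 0 where there is no reading), "mtx" (3x3 intrinsics, pixels), "world_to_cam" (4x4, takes a point from world to camera coordinates). Camera axes: x right, y up, looking along -z (the intrinsics and any distortion apply to the point x, -y, -z); pixel columns grow to the right and rows downward; lengths in m; the calibration is good to about 2 mm. A picture is of the moment at which its call begins.
- env.close_job(): hands the job in, once; it reports no verdict.
The state is a dict: "time_s": time; "q": joint angles; "qvel": joint speeds; "joint_efforts": joint torques, N m; "position": TCP position; "tool_rot": TCP orientation; "ft_force": force on the tool from outside, world axes, zero at the start; "wrist_torque": the same for the moment, N m; "grip_width": finger opening in m.
Only numpy, scipy, OpenCV 4.12 (cv2) and the standard library are available. Lean on these libraries where they do the work, as an engineer would, in place of code of your own. Each camera call takes 0.05 s, during which the arm holds its last target.

TASK

Set the red telephone with the four keys for its line test: with a fingertip push its round key, then its square key, then its long bar-shaped key, each lightly and all the way down, where it stays by itself. Leave the cross-shaped key up, do not pull up or lift anything, and leave the handset and the other loose things where they are.

Things in the scene. Friction and masses are not known exactly. Their poses are not given: they have to be found in the camera images.
- phone: the red telephone: a box 230 mm (its x) x 280 mm (its y) x 60 mm high, fixed, flat top. Origin: centre of its underside, on the bench; z up; handset on its +y side, with four cradle prongs 24 mm high beside the handle; keypad on its -y side: 2 x 2 black bezels 60 mm apart, centred at x -30, y -60 mm, each with one steel key. The four keys change places from case to case
- round_module: the fixed black bezel, 50 x 50 x 3 mm, around the round key, lying on the telephone's top and turned with the telephone. Origin: centre of its underside
- round_top (a point): centre of the top face of the round key, a bare steel key; from above it is a plain disc, 28 mm across. Fully up it stands 18 mm above its bezel (81 mm above the bench), fully down 8 mm (71 mm). Its cap is cushioned: it gives up to 6 mm under the finger, about 2 N per mm, and springs back. The point moves with the key; its axes are the telephone's
- round_key (a joint): how far the round key is pushed down, m: 0 fully up, 0.010 at its stop; starts at 0 to 0.002. It has no spring: about 2.5 N moves it straight down and it stays where it is left. Pulling would draw it up, below 0
- square_module: the fixed black bezel, 50 x 50 x 3 mm, around the square key, lying on the telephone's top and turned with the telephone. Origin: centre of its underside
- square_top (a point): centre of the top face of the square key, a bare steel key; from above it is a plain square, 25 x 25 mm. Fully up it stands 18 mm above its bezel (81 mm above the bench), fully down 8 mm (71 mm). Its cap is cushioned: it gives up to 6 mm under the finger, about 2 N per mm, and springs back. The point moves with the key; its axes are the telephone's
- square_key (a joint): how far the square key is pushed down, m: 0 fully up, 0.010 at its stop; starts at 0 to 0.002. It has no spring: about 2.5 N moves it straight down and it stays where it is left. Pulling would draw it up, below 0
- bar_module: the fixed black bezel, 50 x 50 x 3 mm, around the bar key, lying on the telephone's top and turned with the telephone. Origin: centre of its underside
- bar_top (a point): centre of the top face of the bar key, a bare steel key; from above it is a long narrow bar, 12 mm wide (along the telephone's x) by 40 mm (along its y). Fully up it stands 18 mm above its bezel (81 mm above the bench), fully down 8 mm (71 mm). Its cap is cushioned: it gives up to 6 mm under the finger, about 2 N per mm, and springs back. The point moves with the key; its axes are the telephone's
- bar_key (a joint): how far the bar key is pushed down, m: 0 fully up, 0.010 at its stop; starts at 0 to 0.002. It has no spring: about 2.5 N moves it straight down and it stays where it is left. Pulling would draw it up, below 0
- cross_module: the fixed black bezel, 50 x 50 x 3 mm, around the cross key, lying on the telephone's top and turned with the telephone. Origin: centre of its underside
- cross_top (a point): centre of the top face of the cross key, a bare steel key; from above it is a plus-shaped cross, 34 mm across with arms 10 mm wide. Fully up it stands 18 mm above its bezel (81 mm above the bench), fully down 8 mm (71 mm). Its cap is cushioned: it gives up to 6 mm under the finger, about 2 N per mm, and springs back. The point moves with the key; its axes are the telephone's
- cross_key (a joint): how far the cross key is pushed down, m: 0 fully up, 0.010 at its stop; starts at 0 to 0.002. It has no spring: about 2.5 N moves it straight down and it stays where it is left (this one is to stay up). Pulling would draw it up, below 0
- handset: the black handset, 210 mm long, 54 mm wide, 45 mm high, loose, resting on the telephone's top (y = +82 mm of the telephone). Origin: centre of its underside; x along its length
- spacer: a small brass cylinder, 18 mm across and 22 mm high, standing loose on the telephone's top near its +x edge. Origin: centre of its underside
- screwdriver: a screwdriver lying loose on the bench beside the keypad side of the telephone. Origin on its underside; x along it
- tape: an empty cardboard tape core, 90 mm across, 24 mm high, lying loose beside the handset side of the telephone. Origin: centre of its underside
- carton: a small closed cardboard carton, 90 x 70 x 50 mm, loose on the bench to the left. Origin: centre of its underside
- dish: an empty steel bowl, 90 mm across, 30 mm high, loose on the bench to the right. Origin: centre of its underside

How it is judged (in metres and radians):
On the way, in this order (a step that is already met when the one before it is completed fails the run):
1. the round key is down (value of joint round_key above 0.007 m), for 0.1 s.
2. the square key is down (value of joint square_key above 0.007 m), for 0.1 s.
3. the bar key is down (value of joint bar_key above 0.007 m), for 0.1 s.
At the end, for the whole second after the job is handed in: the round, square and bar keys are each at least 7 mm down of their 10 mm, the cross key less than 4 mm down, and every loose thing within 20 mm of where it started (value of joint each of round_key, square_key, bar_key above 0.007 m and value of joint cross_key below 0.004 m and distance of each of handset, spacer, screwdriver, tape, carton, dish from where it was at the start of the episode below 0.02 m); the robot touches nothing.
It fails at once if a key is pushed while one that comes before it is not yet down ((value of joint square_key above 0.004 m and value of joint round_key below 0.007 m) or (value of joint bar_key above 0.004 m and value of joint square_key below 0.007 m)).
It fails at once if the cross-shaped key is pushed down (more than 4 mm) (value of joint cross_key above 0.004 m).
It fails at once if a key is pulled up instead of pushed (value of joint any of round_key, square_key, bar_key, cross_key below -0.002 m).
It fails at once if the touch is not light: more than 30 N on a key or on the telephone (contact force between any of phone, round_module, square_module, bar_module, cross_module and the arm above 30 N or contact force between any of phone, round_module, square_module, bar_module, cross_module and the fingers above 30 N).
It fails at once if the handset or another loose thing is lifted, carried or knocked more than 20 mm from its place (distance of any of handset, spacer, screwdriver, tape, carton, dish from where it was at the start of the episode above 0.02 m).
It also fails if it takes over 45 s, if anything falls off the work surface, if the arm or the gripper's body presses on something with over 40 N, if the wrist force passes 120 N, or if a joint passes its speed limit or range.

## Working session

There is one attempt and no reset: what is moved stays moved. The work goes in short steps, Python scripts to look and compute and a tool call to move; the robot and the scene stay as the last step left them, time stands still between calls to the robot, and variables do not carry over. Pictures are saved under pics/ and viewed, and the job is handed in when it is done.

Besides the shell and the picture viewer there is one more tool, called after "Request:" in YAML: its name, and indented under it one key for each argument. play_rows: Moves the arm, as the interface text tells. Its arguments: {"type":"object","properties":{"targets":{"type":"string"},"force":{"type":"number"}},"required":["targets"]}

```bash
mkdir -p pics
python3 - <<'E'
from rig import status, eyes, env
import cv2, numpy as np, pickle
s=status.observe(); print({k:np.round(v,3).tolist() for k,v in s.items()})
for n in ("top","side"):
    im=eyes.get_image(n); pickle.dump(im,open(f"{n}0.pkl","wb"))
    cv2.imwrite(f"pics/{n}0.png",im["pixels"][:,:,::-1]); print(n,im["mtx"],np.round(im["world_to_cam"],3), [k for k in im])
E
```

```text
{'time_s': 0.0, 'q': [-76.219, 21.842, 74.387, -0.001, 83.858, -12.336], 'qvel': [0.04, 0.074, -0.034, -0.022, 0.003, -0.034], 'joint_efforts': [-0.001, -44.847, -23.128, -0.0, 0.005, 0.0], 'position': [0.242, -0.494, 0.231], 'tool_rot': [[0.898, 0.44, -0.0], [0.44, -0.898, 0.001], [0.0, -0.001, -1.0]], 'ft_force': [-0.274, -0.135, 0.196], 'wrist_torque': [-0.006, -0.01, -0.05], 'grip_width': 0.085}
top [[423.73377522   0.         317.59678537]
 [  0.         423.73377522 203.57320643]
 [  0.           0.           1.        ]] [[ 0.007 -1.     0.009 -0.022]
 [ 0.984  0.008  0.175 -0.563]
 [-0.175  0.008  0.984 -1.286]
 [ 0.     0.     0.     1.   ]] ['pixels', 'range_z', 'mtx', 'world_to_cam']
side [[440.51969817   0.         321.71225047]
 [  0.         440.51969817 206.93227939]
 [  0.           0.           1.        ]] [[-0.755 -0.656 -0.01   0.41 ]
 [ 0.484 -0.567  0.667 -0.34 ]
 [-0.443  0.498  0.745 -0.997]
 [ 0.     0.     0.     1.   ]] ['pixels', 'range_z', 'mtx', 'world_to_cam']
```

View pics/top0.png

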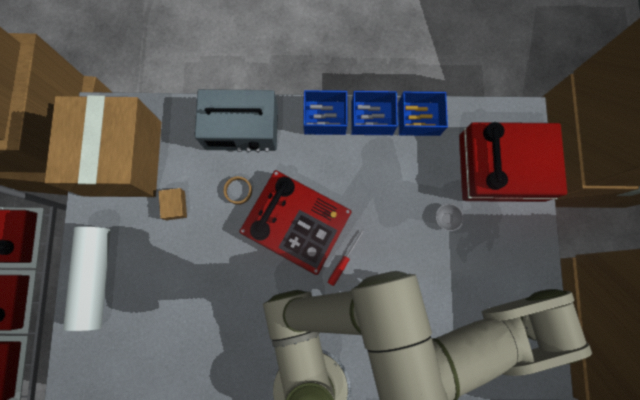

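View pics/side0.png

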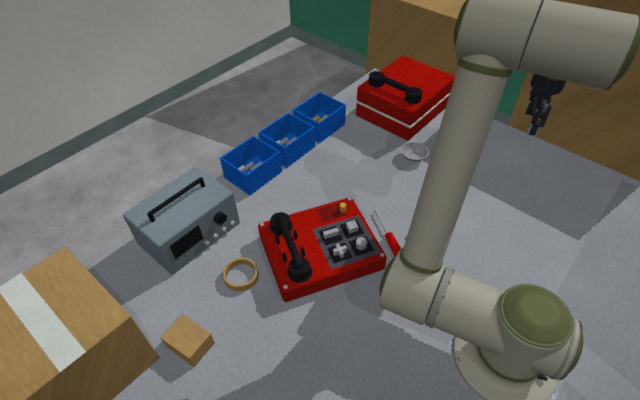

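The top view shows the phone around (296,220). Its keypad is at about (308,238), the handset at (270,205), the spacer at (333,214) and the screwdriver at (345,258). The side view shows the keypad at about (345,240). Next I'll enlarge both views and measure.

```bash
cat > h.py <<'E'
import numpy as np, cv2, pickle
def ray(im,u,v):
    K=im["mtx"];T=im["world_to_cam"];R=T[:3,:3];t=T[:3,3]
    d=np.array([(u-K[0,2])/K[0,0],-(v-K[1,2])/K[1,1],-1.])
    return -R.T@t, R.T@d
def plane(im,u,v,z):
    o,d=ray(im,u,v); return o+d*(z-o[2])/d[2]
def rng(im,u,v):
    o,d=ray(im,u,v); return o+d*im["range_z"][int(round(v)),int(round(u))]
def proj(im,p):
    K=im["mtx"];T=im["world_to_cam"];c=T[:3,:3]@p+T[:3,3]
    return K[0,0]*c[0]/-c[2]+K[0,2], K[1,1]*-c[1]/-c[2]+K[1,2]
def tri(a,ua,b,ub):
    o1,d1=ray(a,*ua);o2,d2=ray(b,*ub);s=np.linalg.lstsq(np.c_[d1,-d2],o2-o1,rcond=None)[0]
    p=o1+d1*s[0];q=o2+d2*s[1];return (p+q)/2,np.linalg.norm(p-q)
E
python3 - <<'E'
from h import *
for n,(x0,y0,x1,y1) in dict(top=(230,160,370,290),side=(250,190,405,305)).items():
    im=pickle.load(open(n+"0.pkl","rb"));c=im["pixels"][y0:y1,x0:x1,::-1]
    k=5 if n=="side" else 4.5
    c=cv2.resize(c,None,fx=k,fy=k,interpolation=cv2.INTER_CUBIC)
    cv2.imwrite(f"pics/{n}0c.png",c)
E
```

```text
(no output)
```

View pics/top0c.png

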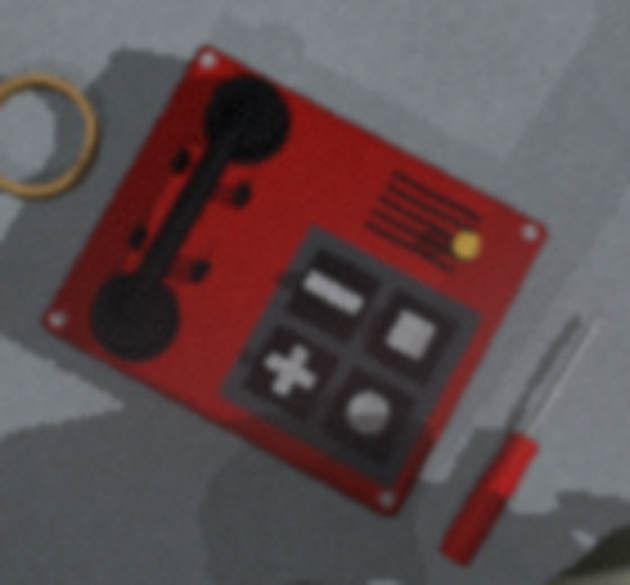

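View pics/side0c.png

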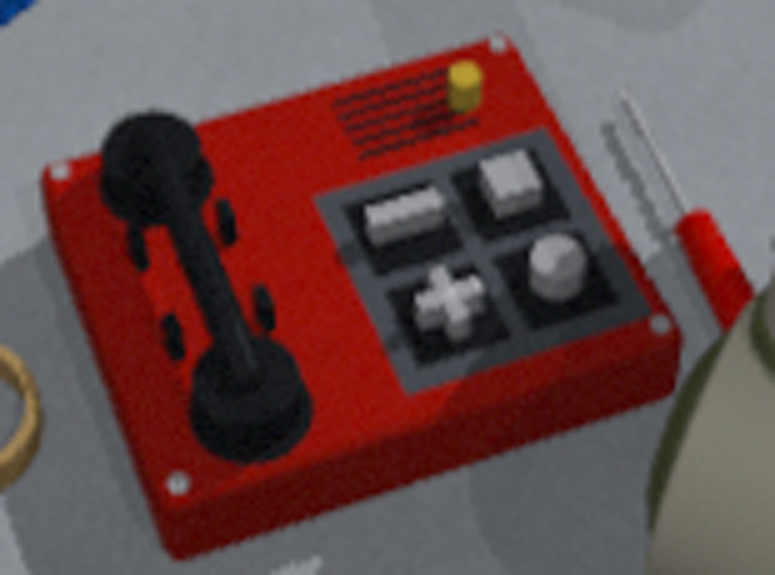

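Run:
```python
from h import *
ims={n:pickle.load(open(n+"0.pkl","rb")) for n in("top","side")}
c={n:{} for n in ims}
guess={'top':dict(bar=(333,291),square=(411,335),cross=(290,371),round=(368,412)),'side':dict(bar=(403,210),square=(511,178),cross=(448,298),round=(557,262))}
for n,im in ims.items():
    k,x0,y0=(4.5,230,160) if n=="top" else (5,250,190)
    vv,uu=np.mgrid[0:400,0:640]
    K=im["mtx"];T=im["world_to_cam"];rz=im["range_z"]
    P=np.stack([(uu-K[0,2])/K[0,0]*rz,-(vv-K[1,2])/K[1,1]*rz,-rz],-1)
    W=(P-T[:3,3])@T[:3,:3]
    for key,(a,b) in guess[n].items():
        u,v=(a+.5)/k-.5+x0,(b+.5)/k-.5+y0
        near=np.hypot(uu-u,vv-v)<11
        g=im["pixels"].astype(int)
        m=near&(g.min(-1)>95)
        if n=="side": m=near&(W[...,2]>0.0765)
        if n=="top": m2=near&(W[...,2]>0.075)
        w=W[m]
        pc=(uu[m].mean(),vv[m].mean()); c[n][key]=pc
        print(n,key,m.sum(),np.round(pc,1),"pl81",np.round(plane(im,*pc,.081),4),"rngmean",np.round(np.median(w,0),4), np.round(np.percentile(w[:,2],[10,90]),4))
        if n=="top": print("   range-mask",m2.sum(),np.round(W[m2].mean(0),4))
for key in c["top"]:
    print(key,[np.round(x,4) for x in tri(ims["top"],c["top"][key],ims["side"],c["side"][key])])
# red corners
im=ims["top"]
g=cv2.cvtColor(im["pixels"],cv2.COLOR_RGB2HSV)
m=((g[...,1]>150)&(g[...,2]>50)&((g[...,0]<8)|(g[...,0]>172))).astype(np.uint8);m[:, :235]=0;m[:,355:]=0;m[:160]=0;m[290:]=0
cs,_=cv2.findContours(m,0,2);cc=max(cs,key=cv2.contourArea);r=cv2.minAreaRect(cc);b=cv2.boxPoints(r);print(r)
print(np.round([plane(im,*q,.06) for q in b],4))
for q in [(208,60),(57,319),(387,498),(530,232)]:
    print("screw",np.round(plane(im,(q[0]+.5)/4.5-.5+230,(q[1]+.5)/4.5-.5+160,.061),4))
for n,q in (("top",(466,245)),("side",(465,75))):
    k,x0,y0=(4.5,230,160) if n=="top" else (5,250,190)
    print("spacer",np.round(plane(ims[n],(q[0]+.5)/k-.5+x0,(q[1]+.5)/k-.5+y0,.082),4))
```

```text
top bar 48 [303.6 224.6] pl81 [0.4919 0.0248 0.081 ] rngmean [0.4915 0.0237 0.0808] [0.0769 0.0829]
   range-mask 53 [0.4892 0.025  0.1048]
top square 61 [320.8 233.9] pl81 [ 0.464  -0.0278  0.081 ] rngmean [ 0.4639 -0.0283  0.08  ] [0.078  0.0833]
   range-mask 70 [ 0.462  -0.027   0.0987]
top cross 55 [294.1 241.9] pl81 [0.439  0.0531 0.081 ] rngmean [0.4388 0.0531 0.0809] [0.0782 0.0838]
   range-mask 64 [0.4353 0.0517 0.121 ]
top round 29 [311.2 249.8] pl81 [0.4157 0.001  0.081 ] rngmean [0.415  0.0016 0.082 ] [0.0795 0.0851]
   range-mask 66 [0.41   0.0008 0.1015]
side bar 71 [330.2 230.7] pl81 [0.4918 0.0245 0.081 ] rngmean [0.4914 0.0251 0.0808] [0.0792 0.0838]
side square 83 [351.7 224.4] pl81 [ 0.4627 -0.0283  0.081 ] rngmean [ 0.4614 -0.0277  0.0808] [0.0787 0.0834]
side cross 85 [339.1 248.4] pl81 [0.4383 0.0534 0.081 ] rngmean [0.4385 0.0533 0.0807] [0.0785 0.083 ]
side round 89 [360.9 241.3] pl81 [4.104e-01 2.000e-04 8.100e-02] rngmean [0.4097 0.0007 0.0819] [0.0796 0.0843]
bar [array([0.4918, 0.0248, 0.0813]), np.float64(0.0002)]
square [array([ 0.4634, -0.0281,  0.0809]), np.float64(0.0014)]
cross [array([0.4389, 0.053 , 0.0802]), np.float64(0.0005)]
round [array([ 4.137e-01, -2.000e-04,  7.870e-02]), np.float64(0.005)]
((295.143310546875, 221.4872589111328), (88.18860626220703, 72.22686767578125), 28.610462188720703)
[[ 0.4698  0.224   0.06  ]
 [ 0.6725  0.1224  0.06  ]
 [ 0.5389 -0.1223  0.06  ]
 [ 0.343  -0.0158  0.06  ]]
screw [0.6583 0.1153 0.061 ]
screw [0.4747 0.2144 0.061 ]
screw [ 0.355  -0.0129  0.061 ]
screw [ 0.5378 -0.1105  0.061 ]
spacer [ 0.5251 -0.0652  0.082 ]
spacer [ 0.5245 -0.0664  0.082 ]
```

Request:
play_rows:
  targets: "0.02 -0.02 0 0 1; 0.045 -0.045 0 0 1; 0.075 -0.075 0 0 1; 0.105 -0.105 0 0 1; 0.135 -0.135 0 0 1"
  force: 20

```text
time_s: 0.6
position: [0.304, -0.3115, 0.2311]
tool_rot: [[0.898, 0.44, -0.0], [0.44, -0.898, 0.001], [0.0, -0.001, -1.0]]
ft_force: [0.4, -0.1, 0.2]
grip_width: 0.0121
```

Request:
play_rows:
  targets: "0.03 -0.03 0 0 1; 0.06 -0.06 0 0 1; 0.09 -0.09 0 0 1; 0.12 -0.12 0 0 1; 0.15 -0.15 0 0 1"

```text
time_s: 1.1
position: [0.3726, -0.1108, 0.2313]
tool_rot: [[0.898, 0.44, -0.0], [0.44, -0.898, 0.0], [-0.0, -0.0, -1.0]]
ft_force: [0.7, 0.0, -0.4]
grip_width: -0.0
```

Request:
play_rows:
  targets: "0.025 -0.025 0 0 1; 0.055 -0.055 0 0 1; 0.075 -0.075 0.02 0 1; 0.083 -0.083 0.05 0 1; 0.083 -0.083 0.09 0 1"

```text
time_s: 1.6
position: [0.4114, -0.0001, 0.1411]
tool_rot: [[0.897, 0.443, 0.003], [0.443, -0.897, -0.001], [0.003, 0.002, -1.0]]
ft_force: [0.5, -0.5, -0.7]
grip_width: 0.0003
```

Run:
```python
from rig import status, eyes
from h import *
s=status.observe(); print(s["position"],s["ft_force"])
im=eyes.get_image("side");pickle.dump(im,open("side1.pkl","wb"))
c=im["pixels"][130:305,250:405,::-1];cv2.imwrite("pics/side1.png",cv2.resize(c,None,fx=3.4,fy=3.4,interpolation=cv2.INTER_CUBIC))
print(proj(im,np.array(s["position"])))
```

```text
[ 4.11352908e-01 -6.02545385e-05  1.41067735e-01] [ 0.49515829 -0.47309378 -0.66444872]
(np.float64(362.0290828814508), np.float64(226.06503432750887))
```

View pics/side1.png

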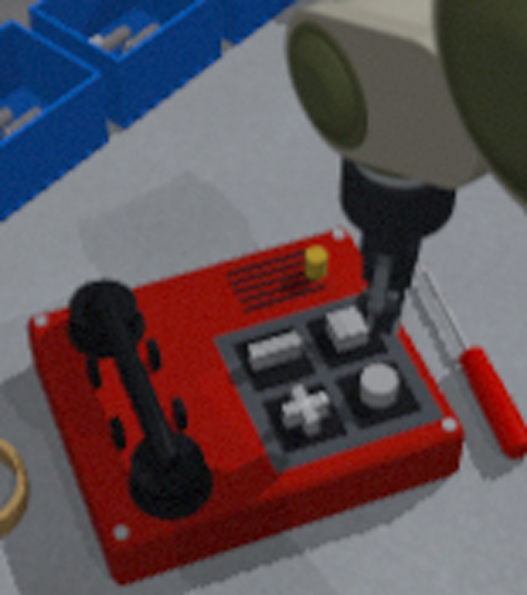

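The closed fingertip shows at about crop (378,335), which matches its projected position, and sits above the round key at (378,385). Now I'll go down.

Request:
play_rows:
  targets: "0 0 0.02 0 1; 0 0 0.04 0 1; 0 0 0.05 0 1; 0 0 0.054 0 1; 0 0 0.056 0 1"

```text
time_s: 2.15
position: [0.4107, -0.0016, 0.0856]
tool_rot: [[0.898, 0.44, 0.0], [0.44, -0.898, 0.0], [0.0, -0.0, -1.0]]
ft_force: [0.1, -0.2, -0.0]
grip_width: -0.0004
```

Request:
play_rows:
  targets: "0 0 0.002 0 1; 0 0 0.004 0 1; 0 0 0.006 0 1; 0 0 0.008 0 1; 0 0 0.01 0 1"

```text
time_s: 2.65
position: [0.4107, -0.0015, 0.0754]
tool_rot: [[0.898, 0.44, 0.001], [0.44, -0.898, -0.0], [0.0, 0.001, -1.0]]
ft_force: [0.0, -0.2, 2.7]
grip_width: 0.0
```

Request:
play_rows:
  targets: "0 0 0.002 0 1; 0 0 0.004 0 1; 0 0 0.005 0 1; 0 0 0.006 0 1; 0 0 0.0065 0 1"

```text
time_s: 3.15
position: [0.4107, -0.0015, 0.0689]
tool_rot: [[0.898, 0.44, 0.0], [0.44, -0.898, -0.0], [0.0, 0.0, -1.0]]
ft_force: [0.7, -1.4, 4.3]
grip_width: -0.0001
```

Request:
play_rows:
  targets: "0 0 0.0005 0 1; 0 0 0.001 0 1; 0 0 0.0015 0 1; 0 0 0.0015 0 1"

```text
time_s: 3.55
position: [0.4108, -0.0015, 0.0676]
tool_rot: [[0.898, 0.44, 0.001], [0.44, -0.898, -0.0], [0.0, 0.001, -1.0]]
ft_force: [-0.0, 0.5, 7.1]
grip_width: -0.0001
```

The force rises from 4.3 to 7.1 N as I push further, so the round key is at its stop. Next I'll lift and move to the square key.

Request:
play_rows:
  targets: "0 0 -0.01 0 1; 0 0 -0.03 0 1; 0.01 0.013 -0.04 0 1; 0.028 0.035 -0.04 0 1; 0.036 0.047 -0.04 0 1"

```text
time_s: 4.05
position: [0.4648, -0.0283, 0.1074]
tool_rot: [[0.898, 0.44, 0.001], [0.44, -0.898, -0.0], [0.0, 0.0, -1.0]]
ft_force: [-0.4, -0.1, 0.8]
grip_width: 0.0001
```

Request:
play_rows:
  targets: "0 0 0 0 1; 0 0 0.012 0 1; 0 0 0.019 0 1; 0 0 0.022 0 1; 0 0 0.022 0 1"

```text
time_s: 4.55
position: [0.4629, -0.0275, 0.085]
tool_rot: [[0.898, 0.44, -0.001], [0.44, -0.898, 0.0], [-0.001, -0.001, -1.0]]
ft_force: [0.2, -0.5, 0.5]
grip_width: -0.0001
```

Run:
```python
from rig import status, eyes
from h import *
s=status.observe(); print(s["position"],s["ft_force"])
im=eyes.get_image("side");pickle.dump(im,open("side2.pkl","wb"))
c=im["pixels"][130:305,250:405,::-1];cv2.imwrite("pics/side2.png",cv2.resize(c,None,fx=3.4,fy=3.4,interpolation=cv2.INTER_CUBIC))
```

```text
[ 0.46293218 -0.0274506   0.08499724] [ 0.23757866 -0.54843929  0.53260682]
```

View pics/side2.png

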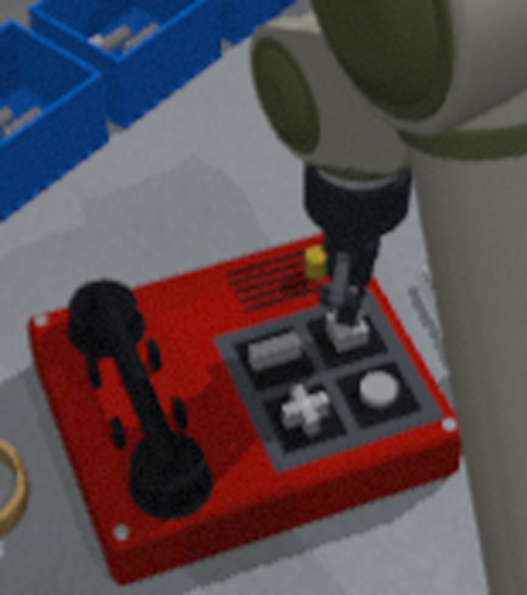

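The round key at (380,388) is visibly lower. The fingertip is centred over the square key at about (347,325).

Request:
play_rows:
  targets: "0 0 0.003 0 1; 0 0 0.005 0 1; 0 0 0.007 0 1; 0 0 0.009 0 1; 0 0 0.011 0 1"

```text
time_s: 5.1
position: [0.4636, -0.0278, 0.0743]
tool_rot: [[0.898, 0.44, 0.0], [0.44, -0.898, -0.0], [0.0, 0.0, -1.0]]
ft_force: [-1.1, 0.2, 2.7]
grip_width: 0.0006
```

Request:
play_rows:
  targets: "0 0 0.002 0 1; 0 0 0.003 0 1; 0 0 0.004 0 1; 0 0 0.005 0 1; 0 0 0.005 0 1"

```text
time_s: 5.6
position: [0.4636, -0.0278, 0.0693]
tool_rot: [[0.898, 0.44, 0.0], [0.44, -0.898, 0.0], [0.0, -0.0, -1.0]]
ft_force: [-1.3, 0.3, 3.1]
grip_width: -0.0004
```

Request:
play_rows:
  targets: "0 0 0.0005 0 1; 0 0 0.001 0 1; 0 0 0.0015 0 1; 0 0 0.0015 0 1"

```text
time_s: 6.0
position: [0.4636, -0.0278, 0.068]
tool_rot: [[0.898, 0.44, 0.0], [0.44, -0.898, -0.0], [0.0, 0.0, -1.0]]
ft_force: [-1.5, -0.4, 5.6]
grip_width: -0.0001
```

The square key is at its stop. Next is the bar key.

Request:
play_rows:
  targets: "0 0 -0.01 0 1; 0 0 -0.03 0 1; 0.012 -0.009 -0.04 0 1; 0.035 -0.025 -0.04 0 1; 0.0485 -0.0347 -0.04 0 1"

```text
time_s: 6.5
position: [0.4925, 0.0257, 0.1087]
tool_rot: [[0.898, 0.44, 0.001], [0.44, -0.898, -0.0], [0.001, 0.001, -1.0]]
ft_force: [-0.9, -0.4, -1.1]
grip_width: 0.0001
```

Request:
play_rows:
  targets: "0 0 0 0 1; 0 0 0.012 0 1; 0 0 0.019 0 1; 0 0 0.022 0 1; 0 0 0.022 0 1"

```text
time_s: 7.0
position: [0.4916, 0.0244, 0.0856]
tool_rot: [[0.898, 0.44, -0.001], [0.44, -0.898, 0.0], [-0.001, -0.0, -1.0]]
ft_force: [0.5, -0.1, -0.3]
grip_width: -0.0001
```

Run:
```python
from rig import status, eyes
from h import *
s=status.observe(); print(s["position"],s["ft_force"])
im=eyes.get_image("side");pickle.dump(im,open("side3.pkl","wb"))
c=im["pixels"][130:305,250:405,::-1];cv2.imwrite("pics/side3.png",cv2.resize(c,None,fx=3.4,fy=3.4,interpolation=cv2.INTER_CUBIC))
```

```text
[0.49155827 0.02436722 0.08561925] [ 0.47428792 -0.12916498 -0.25997758]
```

View pics/side3.png

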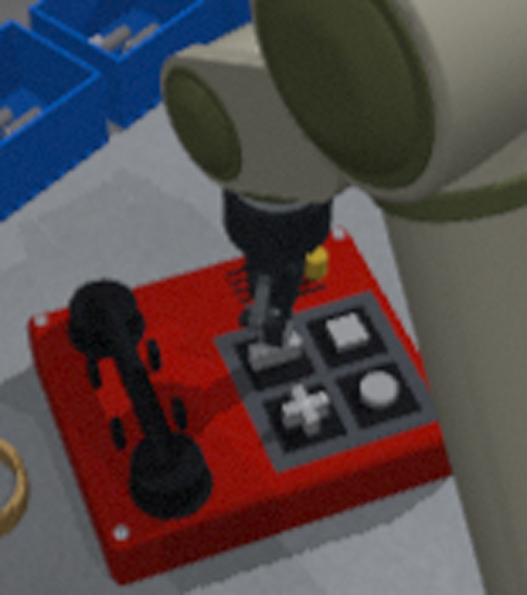

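The square key at (347,332) and the round key at (380,388) are both down. The tip is over the bar key at (275,345).

Request:
play_rows:
  targets: "0 0 0.003 0 1; 0 0 0.005 0 1; 0 0 0.007 0 1; 0 0 0.009 0 1; 0 0 0.011 0 1"

```text
time_s: 7.55
position: [0.4919, 0.0247, 0.0748]
tool_rot: [[0.898, 0.44, 0.0], [0.44, -0.898, -0.0], [0.0, 0.0, -1.0]]
ft_force: [-0.9, 0.1, 1.4]
grip_width: -0.0
```

Request:
play_rows:
  targets: "0 0 0.002 0 1; 0 0 0.003 0 1; 0 0 0.004 0 1; 0 0 0.005 0 1; 0 0 0.0055 0 1"

```text
time_s: 8.05
position: [0.4919, 0.0247, 0.0693]
tool_rot: [[0.898, 0.44, 0.0], [0.44, -0.898, -0.0], [0.0, 0.0, -1.0]]
ft_force: [-1.1, -1.1, 3.3]
grip_width: 0.0003
```

Request:
play_rows:
  targets: "0 0 0.0005 0 1; 0 0 0.001 0 1; 0 0 0.0015 0 1; 0 0 0.0015 0 1"

```text
time_s: 8.45
position: [0.4919, 0.0247, 0.068]
tool_rot: [[0.898, 0.44, 0.0], [0.44, -0.898, -0.0], [0.0, 0.0, -1.0]]
ft_force: [-1.0, -0.7, 5.8]
grip_width: -0.0006
```

Now I'll retreat upward and back toward the start so both cameras have a clear view.

Request:
play_rows:
  targets: "0 0 -0.01 0 1; 0 0 -0.03 0 1; 0 0 -0.07 0 1; 0 0 -0.11 0 1; 0 0 -0.15 0 1"

```text
time_s: 8.95
position: [0.4913, 0.025, 0.2198]
tool_rot: [[0.898, 0.44, -0.0], [0.44, -0.898, 0.0], [-0.0, -0.0, -1.0]]
ft_force: [1.2, 0.3, 0.4]
grip_width: 0.0002
```

Request:
play_rows:
  targets: "-0.03 0.03 0 0 1; -0.06 0.06 0 0 1; -0.09 0.09 0 0 1; -0.12 0.12 0 0 1; -0.15 0.15 0 0 1"

```text
time_s: 9.45
position: [0.4222, -0.1772, 0.2183]
tool_rot: [[0.898, 0.44, 0.0], [0.44, -0.898, 0.0], [0.0, -0.0, -1.0]]
ft_force: [0.1, -0.3, -0.4]
grip_width: 0.0003
```

Request:
play_rows:
  targets: "-0.03 0.03 0 0 1; -0.06 0.06 0 0 1; -0.09 0.09 0 0 1; -0.12 0.12 0 0 1; -0.15 0.15 0 0 1"

```text
time_s: 9.95
position: [0.3536, -0.378, 0.2182]
tool_rot: [[0.898, 0.44, 0.0], [0.44, -0.898, 0.0], [0.0, -0.0, -1.0]]
ft_force: [1.0, -0.0, 0.8]
grip_width: 0.0
```

Run:
```python
from rig import status, eyes
from h import *
s=status.observe(); print(s["time_s"],s["position"],s["ft_force"])
o=[]
for n in("top","side"):
    im=eyes.get_image(n);pickle.dump(im,open(n+"4.pkl","wb"))
    K=im["mtx"];T=im["world_to_cam"]
    for key,p in dict(bar=(.492,.0247),square=(.4635,-.028),cross=(.4388,.0532),round=(.4105,.0005)).items():
        u,v=proj(im,np.array([*p,.073]))
        u,v=int(round(u)),int(round(v))
        z=[rng(im,u+i,v+j)[2] for i in(-2,-1,0,1,2) for j in(-2,-1,0,1,2)]
        print(n,key,np.round(np.median(z),4))
    a,b=(230,160) if n=="top" else (240,180)
    c=im["pixels"][b:b+130,a:a+160,::-1]
    old=pickle.load(open(n+"0.pkl","rb"))["pixels"][b:b+130,a:a+160,::-1]
    o.append(cv2.resize(np.hstack([old,c]),None,fx=2.3,fy=2.3,interpolation=cv2.INTER_CUBIC))
cv2.imwrite("pics/end.png",np.vstack(o))
```

```text
9.95 [ 0.35359769 -0.37801582  0.21820337] [ 0.9709326  -0.0455296   0.75647538]
top bar 0.0718
top square 0.0724
top cross 0.0799
top round 0.0717
side bar 0.0717
side square 0.0718
side cross 0.0805
side round 0.0725
```

View pics/end.png

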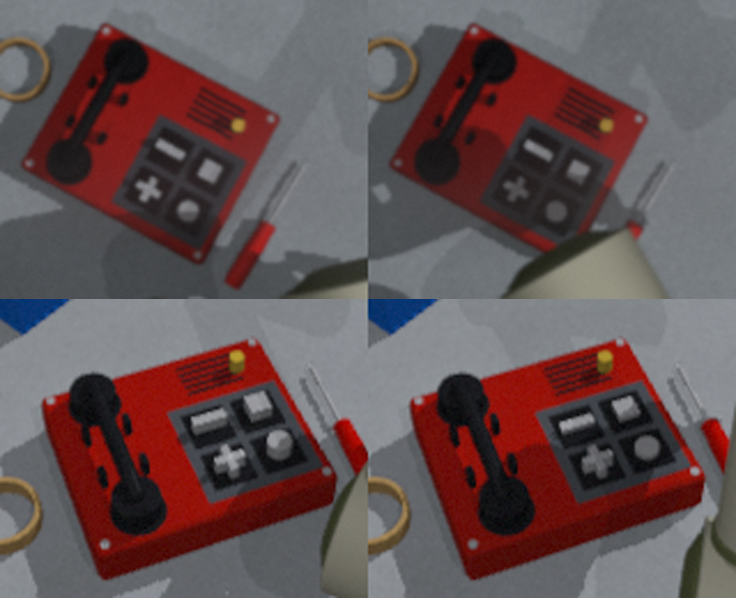

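In both views (before on the left, after on the right), the bar, square and round keys are low and the cross key is up. The handset, spacer, tape and screwdriver look unmoved.

```bash
python3 -c "
from rig import env
print(env.close_job())"
```

```text
the job is handed in; nothing more can be done
None
```

I pushed the round, square and bar keys down in that order with the closed fingertip, then retreated and handed the job in at about 10 s; it reports no verdict.

- **Force:** the highest wrist readings at the stops were 7.1 N (round), 5.6 N (square) and 5.8 N (bar), well under the 30 N limit. In each case the force rose as I pushed further, so the key was at its stop.
- **Key heights:** the last depth readings from both cameras put the three pressed keys at about 72 mm above the bench (71 mm is fully down). The cross key reads about 80 mm, so it is still up.
- **Loose things:** the handset, spacer, tape and screwdriver look unmoved in before-and-after pictures. I didn't measure their positions, and the arm partly hid the screwdriver at the end. I didn't compare the carton and dish, but the tool's path never went near them.
- **One disagreement:** before moving, the two views differed by about 5 mm on the round key, because a shadow covered part of it in the top view. I used the side view and the positions of the other three keys instead.

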